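# Hang the potato masher on the utensil carousel

### The arm

A 6-joint arm with a two-finger parallel gripper is mounted at the origin on the work surface. World frame = base frame: x ahead of the robot, y to its left, z up, the work surface at z = 0. Lengths are in m, angles in rad, forces in N, time in s.
With the tool pointing down it reaches from about 0.375 to 0.9 m from the base axis. Payload 3.1 kg.
Tool frame: the origin (TCP) lies at the very end of the fingers, on their centre line; the grasp point (between the pads) lies robot.grasp_offset behind it (robot.grasp_offset is the distance from the TCP to the grasp point, in m); z points along the fingers, y is the direction in which the jaws open and shut (so a half turn about z gives the same grasp; the last joint's range is limited). The gripper opens to 87 mm and grips with 3 to 60 N. Pads are 19 mm wide; open, the fingers measure 117 mm over their backs; the gripper's body (75 mm by 190 mm) begins 51 mm behind the grasp point.
Start: joints at [1.147, 0.527, 1.433, -0, 1.181, -0.178], TCP at [0.151, 0.606, 0.2] pointing down, gripper open.
Joint ranges: [-3.08, 3.08], [-0.75, 2.2], [0.22, 2.44], [-1.43, 4.57], [0, 2.65], [-2.85, 2.85]. Speed limits (rad/s): [2.79, 2.79, 3.14, 3.14, 3.14, 3.14].

### API

Orientations are given as a unit quaternion [x, y, z, w].
In Python, from rig import robot gives the robot as it stands.
- The arm moves only by the tool drive_tool, never from a script. Its argument "targets" is one flat list of numbers, 6 for each row, row after row: the shift along the tool's x, y, z in cm, then the turn, a rotation vector about the tool's x, y, z in degrees. A call has 1 to 12 rows; each row is the pose to reach, as a shift and turn from the pose commanded when the call began, along the tool's axes at that moment; what a row does not reach only later rows make up. A row lasts 1/12 s, in which the tool goes at most 41.7 mm and 7.16 degrees, less where a joint would pass 70% of its speed; a pose out of reach is approached as far as the arm can. A call with a gripper value outside its range is refused whole. "grip" is the gripper command: -1 is fully open, 1 is shut, values between are in proportion, set as the call begins (left out, the last holds). The fingers move at their own pace and stop on an object; "squeeze" is the grip in N (left out, the last holds). Time passes only in rows, so rows that repeat a pose let the fingers close. It gives the time, the measured TCP pose, the force and the opening at its end, in the units of the state.
- robot.get_obs(): the state, without advancing time (a new reading comes with each control period).
- robot.camera(name): name is "side" or "top" or "wrist"; returns (picture, depth): 420x560x3 uint8, red, green, blue; 420x560 float32, m along the optical axis (not along the pixel's ray), 0 where there is no reading.
- robot.calibration(name): a dict with "mtx" (3x3 intrinsics, pixels), "R" (3x3) and "t" (3): a world point X has camera coordinates R X + t; the wrist camera has in their place "hand_eye" (4x4, takes a point from camera to tool coordinates, whose origin is the TCP and whose axes are the flange's). Camera axes: x right, y down, z forward; pixel columns grow to the right and rows downward; lengths in m; the calibration is good to about 2 mm. A picture is of the moment at which its call begins: read the wrist's pose just before it. calibration takes no time and is no camera call.
- robot.hand_in(): hands the job in, once; it reports no verdict.
The state is a dict: "time": time; "q": joint angles; "joint_velocities": joint speeds; "joint_torque": joint torques, N m; "position": TCP position; "tool_rot": TCP orientation; "ft_force": force on the tool from outside, world axes, zero at the start; "moment": the same for the moment, N m; "grip_width": finger opening in m.
Only numpy, scipy, OpenCV 4.12 (cv2) and the standard library are available. Lean on these libraries where they do the work, as an engineer would, in place of code of your own. Each camera call takes 0.05 s, during which the arm holds its last target.

### The job

On this flea-market table, turn the utensil carousel until its one empty rod points forward, towards the robot's side of the table. Then pick up the standing potato masher, slide its open hook sideways over that rod, and leave it hanging there still, with the rod still pointing forward. Do not shift or knock over the other wares on the table.

Things in the scene. Friction and masses are not known exactly. Their poses are not given: they have to be found in the camera images.
- carousel: Fixed stand of the utensil carousel: round wooden base 190 mm across, 20 mm high, with a slim upright post. Origin: centre of the base's underside, on the vertical turning axis. Its axes stay parallel to the world's; -x is forward, towards the robot's side. The turning part on top has five level steel rods, 72 degrees apart, under a wooden disc.
- rotor (a joint): Angle of the carousel's turning part (rad, counter-clockwise from above); at any multiple of 2 pi the empty rod points exactly forward (-x). Limits -6.5 and 13; turns with about 0.1 N m and stays where left. Four rods carry a utensil each (turner, whisk, fork, ladle, to 50 mm wide, reaching from the rods down to 60 mm above the table and out to radius 145 mm); they swing a little and cannot come off.
- free_seat (a point): Point on the centre line of the empty rod, 112 mm from the turning axis, 255 mm above the table: the usual place for a hook. Its frame turns with the rotor: -x points outwards along the rod, z up. The rod is 8 mm thick, straight from the hub (radius 16 mm) to radius 132 mm, then bent up to a tip at radius 138 mm, 16 mm higher.
- disc_under (a point): Centre of the underside of the wooden disc above the rods, on the turning axis, 300 mm above the table. The disc is 190 mm in diameter and 12 mm thick and turns with the rods.
- turn_grip (a point): Centre of the wooden bar grip on top of the carousel's disc, on the turning axis, 328 mm above the table. The bar is 56 mm long (along the rotor's x, so in line with the empty rod), 14 mm wide, 32 mm tall (312 to 344 mm): it can be pinched across from above and turned.
- masher: Steel potato masher standing on its round flat head (76 mm across, 6 mm thick), 0.15 to 0.26 kg, 216 mm tall, balanced about its middle line. Origin: centre of the underside; z up. Two bent wires in its y-z plane rise from the head to a black handle; an open C-shaped wire hook is on top. Starts upright with yaw -0.6 to 0.3 rad, so its -x side roughly faces the robot.
- masher_handle (a point): Point on the middle line of the masher's handle, 90 mm above its origin; axes as the masher's. The handle is a flat-sided bar 26 mm (x) by 20 mm (y), from 66 to 171 mm above the origin. Pinched here across its y, with the tool leaning back some 45 degrees to the masher's -x side, the gripper stays clear of the rod and the disc when hanging.
- hook_eye (a point): Point in the masher's hook, 205 mm above the masher's origin on its z axis, where the centre line of the rod lies when the masher hangs; axes as the masher's. The hook is a C of 7 mm wire in the masher's y-z plane, 28 mm inside diameter, centred 195 mm above the origin, back on the -y side, open on the +y side.
- hook_gap (a point): Middle of the mouth of the hook's gap, 18 mm to +y of the masher's middle line, 190 mm above its origin; axes as the masher's. The gap is 19 mm high (181 to 200 mm above the origin); the lip above it ends at y = 15 to 19 mm. The rod goes in here sideways; then the masher is let down about 15 mm and the lip keeps the rod in.
- pestle: Bystander: wooden pestle standing upright, 48 mm wide, 95 mm tall. Origin: centre of the underside, as for all the wares below.
- tumbler: Bystander: blue handleless ceramic tumbler, 66 mm wide, 85 mm tall.
- spice_jar: Bystander: glass jar with steel lid, 54 mm wide, 90 mm tall.
- thermos: Bystander: dark steel flask, 76 mm wide, 170 mm tall.
- carafe: Bystander: green glass bottle with cork, 72 mm wide, 220 mm tall.
- plates: Bystander: stack of white plates, 180 mm wide, 57 mm tall.
- bowls: Bystander: stack of terracotta bowls, 120 mm wide, 81 mm tall.
- egg_cup: Bystander: white egg cup, 44 mm wide, 50 mm tall.
Mind the look-alikes: they are no part of the job. Leave any orange look-alike of the masher alone.

How it is judged:
On the way, in this order (a step that is already met when the one before it is completed fails the run):
1. the empty rod has been turned to point forward (within 28 degrees) and is still, the masher still standing on the table (x of free_seat in the frame of carousel below -0.0982 m and velocity of joint rotor between -0.3 and 0.3 rad/s and height (world z) of masher below 0.02 m), for 0.2 s.
2. the masher's hook is on the empty rod (y of hook_eye in the frame of free_seat between -0.012 and 0.012 m and z of hook_eye in the frame of free_seat between -0.012 and 0.012 m and x of hook_eye in the frame of free_seat between -0.03 and 0.085 m and angle between masher's own z axis and vertical below 0.3 rad), for 0.2 s.
At the end, for the whole second after the job is handed in: The empty rod points forward (-x) within 28 degrees; the masher hangs on it by its hook (hook_eye within 12 mm of the rod's centre line sideways and in height, between the hub and the upturned tip), upright within 0.3 rad, at rest (under 0.06 m/s and 0.5 rad/s) (all of step 2 and x of free_seat in the frame of carousel below -0.0982 m and linear speed of masher below 0.06 m/s and angular speed of masher below 0.5 rad/s); the robot touches nothing.
It fails at once if one of the other wares on the table shifted more than 30 mm or tipped over (distance of any of pestle, tumbler, spice_jar, thermos, carafe, plates, bowls, egg_cup from where it was at the start of the episode above 0.03 m or angle between any of pestle, tumbler, spice_jar, thermos, carafe, plates, bowls, egg_cup's own z axis and vertical above 0.4 rad).
It also fails if it takes over 72 s, if anything falls off the work surface, if the arm or the gripper's body presses on something with over 40 N, if the wrist force passes 120 N, or if a joint passes its speed limit or range.

## Working session

There is one attempt and no reset: what is moved stays moved. The work goes in short steps, Python scripts to look and compute and a tool call to move; the robot and the scene stay as the last step left them, time stands still between calls to the robot, and variables do not carry over. Pictures are saved under pics/ and viewed, and the job is handed in when it is done.

Besides the shell and the picture viewer there is one more tool, called as name(argument=value, ...), one argument or row to a line, values as JSON. drive_tool: Moves the arm, as the interface text tells. Its arguments: {"type":"object","properties":{"targets":{"type":"array","items":{"type":"number"}},"grip":{"type":"number"},"squeeze":{"type":"number"}},"required":["targets"]}

```bash
ls; mkdir -p pics; cat > h.py <<'E'
import numpy as np, cv2, json
from rig import robot
from scipy.spatial.transform import Rotation as Rn
np.set_printoptions(precision=4,suppress=True)
def snap(name,fn):
    o=robot.get_obs()
    im,d=robot.camera(name)
    cv2.imwrite('pics/%s.png'%fn,cv2.cvtColor(im,cv2.COLOR_RGB2BGR)); np.save('pics/%s_d.npy'%fn,d)
    json.dump(dict(p=list(map(float,o['position'])),r=list(map(float,o['tool_rot']))),open('pics/%s.json'%fn,'w'))
    return im,d,o
def campose(name,fn=None):
    c=robot.calibration(name)
    if name!='wrist':
        R=np.array(c['R']);t=np.array(c['t']); return np.array(c['mtx']),R.T,-R.T@t
    o=json.load(open('pics/%s.json'%fn)); H=np.array(c['hand_eye']); R0=Rn.from_quat(o['r']).as_matrix()
    return np.array(c['mtx']),R0@H[:3,:3],R0@H[:3,3]+np.array(o['p'])
def cloud(name,fn):
    K,R,t=campose(name,fn); d=np.load('pics/%s_d.npy'%fn)
    v,u=np.mgrid[:d.shape[0],:d.shape[1]]
    P=np.stack([(u-K[0,2])/K[0,0]*d,(v-K[1,2])/K[1,1]*d,d],-1)
    return P@R.T+t
def onplane(name,fn,uv,z):
    K,R,t=campose(name,fn); uv=np.atleast_2d(uv).astype(float)
    r=np.c_[(uv-K[:2,2])/[K[0,0],K[1,1]],np.ones(len(uv))]@R.T
    return t+r*((z-t[2])/r[:,2:])
def proj(name,fn,X):
    K,R,t=campose(name,fn); p=(np.atleast_2d(X)-t)@R@K.T; return p[:,:2]/p[:,2:]
E
python3 - <<'E'
from h import *
print(robot.grasp_offset, robot.get_obs())
for n in ['side','top','wrist']:
    snap(n,n+'0'); K,R,t=campose(n,n+'0'); print(n,t,R[:,2])
E
```

```text
pics
0.0187 {'time': 0.0, 'q': array([ 1.1476,  0.5285,  1.4339,  0.    ,  1.1814, -0.1785]), 'joint_velocities': array([-0.0025,  0.0011,  0.0008, -0.0003,  0.0003,  0.0012]), 'joint_torque': array([ -0.0009, -44.0039, -17.6597,   0.0634,   0.0581,  -0.0001]), 'position': array([0.1511, 0.6057, 0.1992]), 'tool_rot': array([ 0.1221,  0.9925, -0.001 , -0.0003]), 'ft_force': array([-0.2105,  0.448 ,  0.4778]), 'moment': array([0.0148, 0.0342, 0.016 ]), 'grip_width': 0.08666734195984264}
side [ 0.3869 -1.1568  1.0532] [ 0.1051  0.7935 -0.5994]
top [0.4596 0.001  1.3356] [ 0.057  -0.0092 -0.9983]
wrist [0.0689 0.626  0.3839] [ 0.2943 -0.0766 -0.9526]
```

View pics/side0.png

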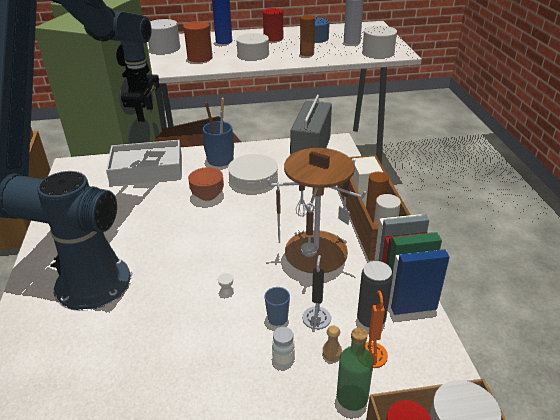

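View pics/top0.png

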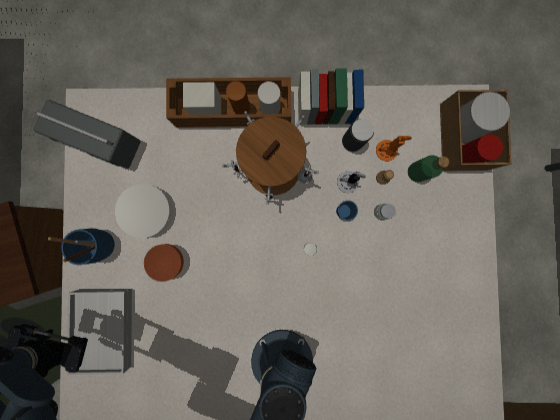

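View pics/wrist0.png

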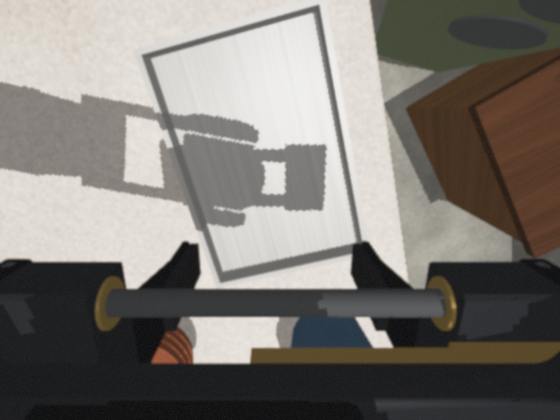

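```bash
python3 - <<'E'
from h import *
im=cv2.imread('pics/top0.png')
a=cv2.resize(im[95:225,200:320],None,fx=4,fy=4,interpolation=cv2.INTER_CUBIC)
b=cv2.resize(im[110:230,320:460],None,fx=4,fy=4,interpolation=cv2.INTER_CUBIC)
cv2.imwrite('pics/topA.png',a);cv2.imwrite('pics/topB.png',b)
im=cv2.imread('pics/side0.png')
cv2.imwrite('pics/sideA.png',cv2.resize(im[140:350,210:400],None,fx=2.8,fy=2.8,interpolation=cv2.INTER_CUBIC))
C=cloud('top','top0')
# disc: brown pts at z .29-.33
m=(abs(C[...,2]-.312)<.008)&(abs(C[...,1]-0.0)<.4)&(C[...,0]>.4)
v,u=np.nonzero(m); print(len(u),u.min(),u.max(),v.min(),v.max(), C[m][:,:2].mean(0))
(c,r)=cv2.minEnclosingCircle(C[m][:,:2].astype(np.float32)); print(c,r)
m=(C[...,2]>.33)&(C[...,2]<.36)&(C[...,0]>.4); v,u=np.nonzero(m)
print(len(u)); 
if len(u)>4: print(cv2.minAreaRect(C[m][:,:2].astype(np.float32)),C[m].mean(0))
for n,(uu,vv),z in [('masher',(350,182),.1),('tumbler',(347,211),.085),('jar',(385,212),.09),('pestle',(385,176),.095),('thermos',(357,136),.17),('egg',(310,249),.05),('carafe',(427,169),.1)]:
    print(n,onplane('top',None,(uu,vv),z)[0],C[vv,uu])
E
```

```text
3714 236 305 117 186 [0.6544 0.0242]
(0.655927300453186, 0.024032404646277428) 0.09500780701637268
127
((0.6555730700492859, 0.02437545545399189), (0.014622872695326805, 0.05486736819148064), 48.39967346191406) [0.6546 0.0241 0.3422]
masher [ 0.5924 -0.2259  0.1   ] [ 0.5927 -0.2263  0.0976]
tumbler [ 0.4994 -0.2166  0.085 ] [ 0.5021 -0.231   0.0018]
jar [ 0.4943 -0.339   0.09  ] [ 0.4942 -0.3377  0.0946]
pestle [ 0.611 -0.341  0.095] [ 0.6123 -0.3439  0.0846]
thermos [ 0.7263 -0.2379  0.17  ] [ 0.7269 -0.2384  0.1676]
egg [ 0.376  -0.0966  0.05  ] [ 0.3761 -0.0965  0.0514]
carafe [ 0.6314 -0.4767  0.1   ] [ 0.6243 -0.4567  0.1517]
```

View pics/topA.png

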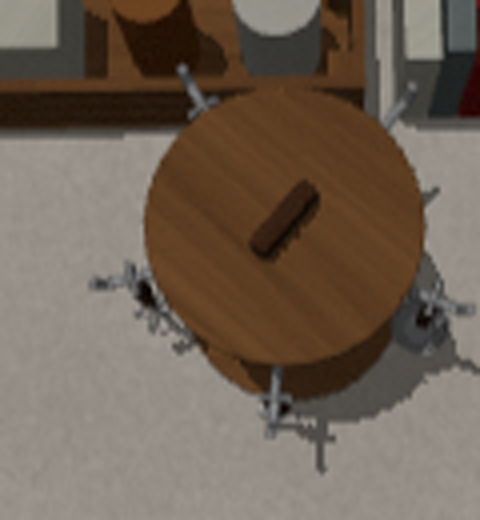

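View pics/topB.png

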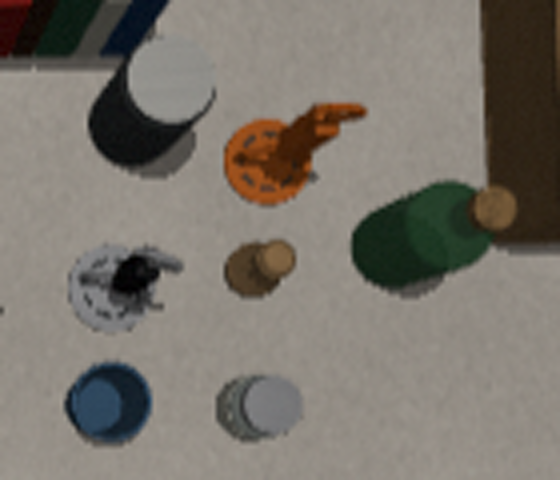

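View pics/sideA.png

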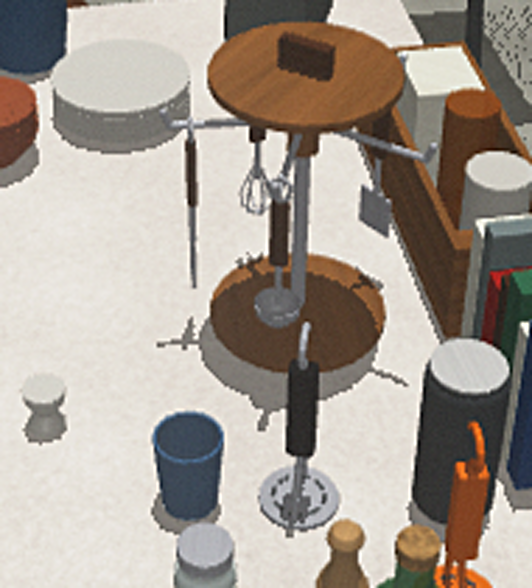

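```bash
cat >> h.py <<'E'
def down(yang):
    """tool down, tool y axis at angle yang(deg)"""
    a=np.radians(yang); y=np.array([np.cos(a),np.sin(a),0]); z=np.array([0,0,-1.]); return np.c_[np.cross(y,z),y,z]
def rel(p,R,base=None):
    o=robot.get_obs(); p0,R0=(o['position'],Rn.from_quat(o['tool_rot']).as_matrix()) if base is None else base
    s=R0.T@(np.array(p)-p0)*100; r=Rn.from_matrix(R0.T@R).as_rotvec(degrees=True)
    print('row',np.round(s,2),np.round(r,2),'q',np.round(o['q'],3),'t',o['time']); return s,r
E
python3 - <<'E'
from h import *
rel([.6557,.0242,.42],down(48))
E
```

```text
row [-63.04 -44.24 -22.01] [-0.1   0.01 27.97] q [ 1.147  0.528  1.434 -0.     1.181 -0.178] t 0.15
```

drive_tool(
  targets=[-63, -44.2, -22, 0, 0, 28, -63, -44.2, -22, 0, 0, 28, -63, -44.2, -22, 0, 0, 28, -63, -44.2, -22, 0, 0, 28, -63, -44.2, -22, 0, 0, 28, -63, -44.2, -22, 0, 0, 28, -63, -44.2, -22, 0, 0, 28, -63, -44.2, -22, 0, 0, 28, -63, -44.2, -22, 0, 0, 28, -63, -44.2, -22, 0, 0, 28, -63, -44.2, -22, 0, 0, 28, -63, -44.2, -22, 0, 0, 28],
  grip=-1,
)

```text
time: 1.15
position: [0.467, 0.2413, 0.338]
tool_rot: [0.359, 0.933, -0.0, -0.0]
ft_force: [0.7, -0.2, 0.1]
grip_width: 0.0869
```

```bash
python3 - <<'E'
from h import *
rel([.6557,.0242,.42],down(48))
E
```

```text
row [-28.55  -3.49  -8.21] [-0.01 -0.02 -0.04] q [ 0.264  0.252  1.486  0.     1.404 -0.573] t 1.15
```

drive_tool(
  targets=[-28.5, -3.5, -8.2, 0, 0, 0, -28.5, -3.5, -8.2, 0, 0, 0, -28.5, -3.5, -8.2, 0, 0, 0, -28.5, -3.5, -8.2, 0, 0, 0, -28.5, -3.5, -8.2, 0, 0, 0, -28.5, -3.5, -8.2, 0, 0, 0, -28.5, -3.5, -8.2, 0, 0, 0, -28.5, -3.5, -8.2, 0, 0, 0, -28.5, -3.5, -8.2, 0, 0, 0, -28.5, -3.5, -8.2, 0, 0, 0],
)

```text
time: 1.98
position: [0.654, 0.0264, 0.4185]
tool_rot: [0.359, 0.933, 0.0, -0.001]
ft_force: [0.5, 0.1, -0.3]
grip_width: 0.0871
```

```bash
python3 - <<'E'
from h import *
rel([.6557,.0242,.42],down(48))
snap('wrist','w1')
K,R,t=campose('wrist','w1');print(t)
C=cloud('wrist','w1');m=(C[...,2]>.335)&(C[...,2]<.36)&(np.hypot(C[...,0]-.656,C[...,1]-.024)<.05)
print(m.sum(),cv2.minAreaRect(C[m][:,:2].astype(np.float32)))
E
```

```text
row [-0.27 -0.05 -0.15] [-0.05 -0.14 -0.07] q [-0.13   0.426  1.017  0.001  1.701 -0.967] t 1.9833
[0.5912 0.082  0.6033]
961 ((0.6560002565383911, 0.021856287494301796), (0.013939928263425827, 0.05542664974927902), 48.168888092041016)
```

View pics/w1.png

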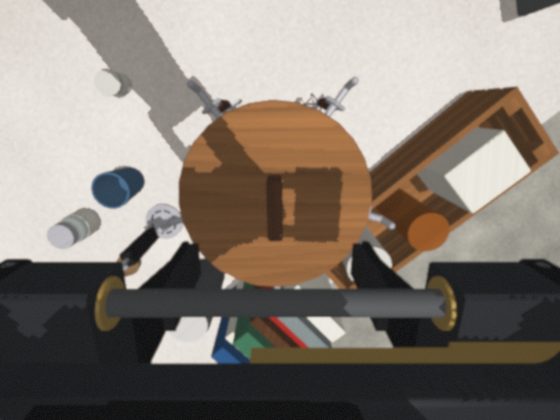

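drive_tool(
  targets=[-0.2, -0.1, 4, 0, 0, 0, -0.2, -0.1, 7, 0, 0, 0, -0.2, -0.1, 9.5, 0, 0, 0, -0.2, -0.1, 9.7, 0, 0, 0, -0.2, -0.1, 9.7, 0, 0, 0],
)

```text
time: 2.45
position: [0.6534, 0.0261, 0.3211]
tool_rot: [0.358, 0.934, -0.0, -0.002]
ft_force: [0.9, 0.6, 0.3]
grip_width: 0.0867
```

drive_tool(
  targets=[0, 0, 0, 0, 0, 0, 0, 0, 0, 0, 0, 0, 0, 0, 0, 0, 0, 0, 0, 0, 0, 0, 0, 0, 0, 0, 0, 0, 0, 0, 0, 0, 0, 0, 0, 0, 0, 0, 0, 0, 0, 0, 0, 0, 0, 0, 0, 0],
  grip=1,
  squeeze=20,
)

```text
time: 3.12
position: [0.6555, 0.0241, 0.3226]
tool_rot: [0.359, 0.933, 0.0, 0.0]
ft_force: [0.7, -0.2, -0.2]
grip_width: 0.0416
```

drive_tool(
  targets=[0, 0, 0, 0, 0, 0, 0, 0, 0, 0, 0, 0, 0, 0, 0, 0, 0, 0, 0, 0, 0, 0, 0, 0, 0, 0, 0, 0, 0, 0, 0, 0, 0, 0, 0, 0, 0, 0, 0, 0, 0, 0, 0, 0, 0, 0, 0, 0],
)

```text
time: 3.78
position: [0.6554, 0.0242, 0.3226]
tool_rot: [0.359, 0.934, 0.0, 0.0]
ft_force: [0.9, 1.1, 0.1]
grip_width: 0.0011
```

```bash
python3 - <<'E'
from h import *
o=robot.get_obs(); rel(o['position'],down(-85));print(o['grip_width'],o['ft_force'])
E
```

```text
row [0. 0. 0.] [  0.    -0.   132.98] q [-0.133  0.47   1.189  0.     1.483 -0.97 ] t 3.7833
0.0010682659716074613 [0.8506 1.0551 0.0846]
```

```bash
python3 - <<'E'
from h import *
snap('side','s2');snap('top','t2')
a=cv2.imread('pics/s2.png')[60:270,210:400];b=cv2.imread('pics/t2.png')[75:225,200:400]
cv2.imwrite('pics/s2c.png',cv2.resize(a,None,fx=2.8,fy=2.8));cv2.imwrite('pics/t2c.png',cv2.resize(b,None,fx=3,fy=3))
E
```

```text
(no output)
```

View pics/s2c.png

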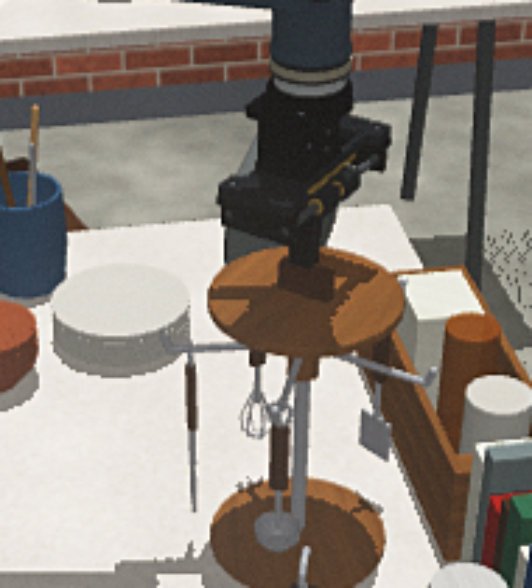

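View pics/t2c.png

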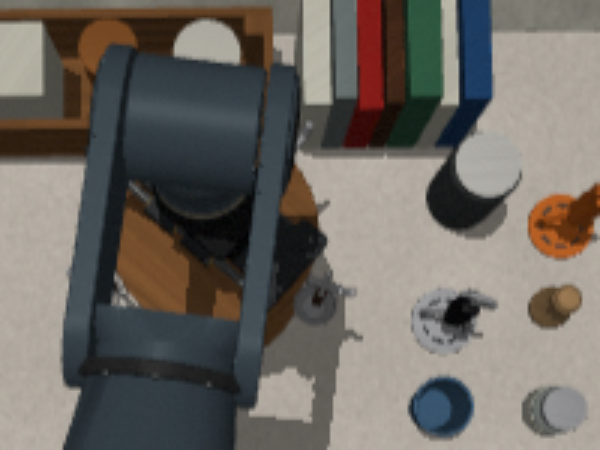

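```bash
python3 - <<'E'
from h import *
o=robot.get_obs();print(o['position'],Rn.from_quat(o['tool_rot']).as_matrix()[:,2])
for n,X in [('tcp',o['position']),('bar top',[.6557,.0242,.344]),('disc top',[.6557,.0242,.312])]:
    p=proj('side',None,X)[0]; print(n,p,(p-[210,60])*2.8)
C=cloud('side','s2'); 
v0,u0=60,210
for (x,y) in [(307,280),(307,262),(307,250),(307,230),(285,270),(325,285)]:
    print((x,y),C[int(v0+y/2.8),int(u0+x/2.8)])
E
```

```text
[0.6554 0.0242 0.3226] [ 0.     -0.0001 -1.    ]
tcp [318.6866 160.2804] [304.3225 280.7852]
bar top [319.0193 153.3464] [305.2541 261.3698]
disc top [318.6774 163.6645] [304.2968 290.2606]
(307, 280) [0.6537 0.0132 0.3302]
(307, 262) [0.6526 0.0112 0.3529]
(307, 250) [0.6535 0.0166 0.3618]
(307, 230) [0.6503 0.0051 0.3892]
(285, 270) [0.6355 0.0308 0.3341]
(325, 285) [0.6706 0.004  0.3309]
```

```bash
python3 - <<'E'
from h import *
snap('wrist','w2');print(robot.get_obs()['grip_width'])
E
```

```text
0.00022713243081527758
```

View pics/w2.png

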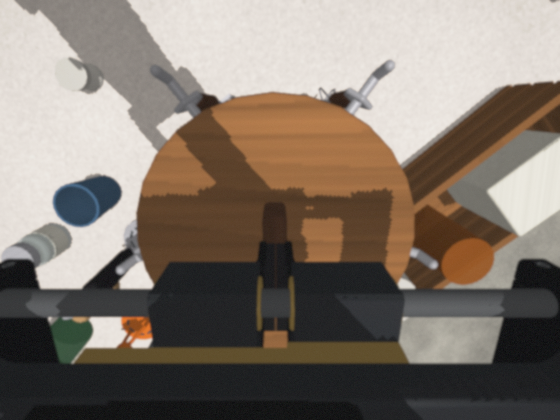

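Seen: fingers sit either side of the bar at about (275,250) with a gap between them, so it seems gripped although the width reads about 0. I'll turn a little and check.

drive_tool(
  targets=[0, 0, 0, 0, 0, 3, 0, 0, 0, 0, 0, 7, 0, 0, 0, 0, 0, 12, 0, 0, 0, 0, 0, 17, 0, 0, 0, 0, 0, 22, 0, 0, 0, 0, 0, 27, 0, 0, 0, 0, 0, 30, 0, 0, 0, 0, 0, 30],
)

```text
time: 4.6
position: [0.6554, 0.0242, 0.3226]
tool_rot: [0.588, 0.809, -0.0, 0.0]
ft_force: [-1.0, -0.0, 0.8]
grip_width: 0.0002
```

```bash
python3 - <<'E'
from h import *
snap('wrist','w3');o=robot.get_obs();print(o['grip_width'],o['ft_force'],o['moment'])
rel([.6554,.0242,.3226],down(-90))
E
```

```text
0.0008886381857339489 [-0.6355  0.5206 -0.1812] [-0.0649  0.0547  0.0433]
row [-0. -0. -0.] [ -0.     0.   108.04] q [-0.133  0.47   1.189 -0.     1.483 -0.448] t 4.65
```

View pics/w3.png

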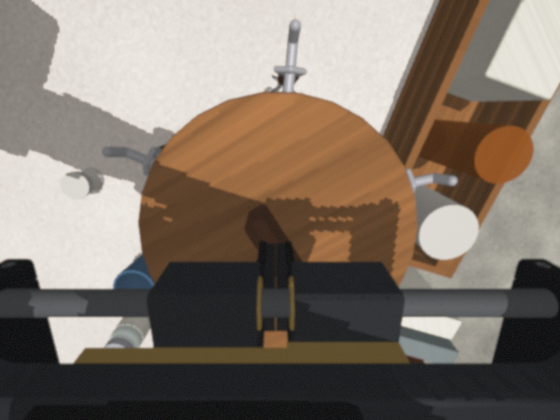

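```bash
python3 - <<'E'
from h import *
snap('side','s3')
a=cv2.imread('pics/s3.png')[115:185,275:365]
cv2.imwrite('pics/s3c.png',cv2.resize(a,None,fx=8,fy=8,interpolation=cv2.INTER_CUBIC))
b=cv2.imread('pics/w3.png')[180:350,180:370]
cv2.imwrite('pics/w3c.png',cv2.resize(b,None,fx=3.5,fy=3.5,interpolation=cv2.INTER_CUBIC))
X=np.array([[.6554,.0242,z] for z in(.3226,.344,.312)])
print((proj('side',None,X)-[275,115])*8); print((proj('wrist','w3',X)-[180,180])*3.5)
E
```

```text
[[349.4385 362.3035]
 [351.2678 306.8511]
 [348.5448 389.3968]]
[[338.4423 215.8484]
 [339.0854 269.8444]
 [338.1697 192.9581]]
```

View pics/s3c.png

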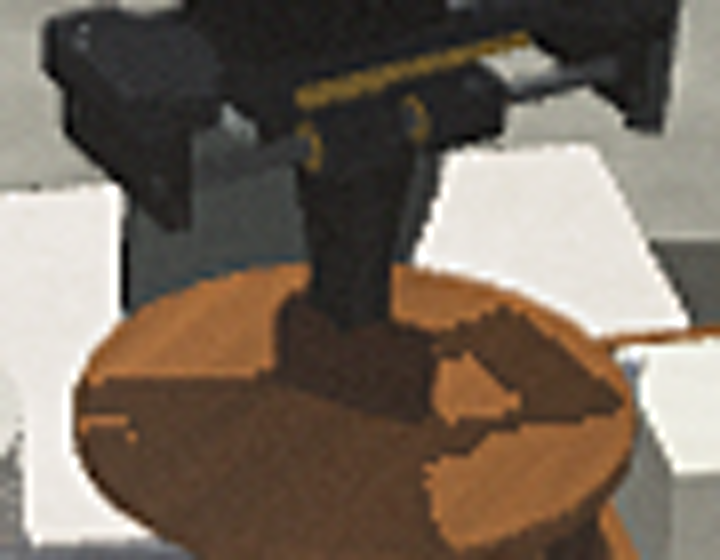

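View pics/w3c.png

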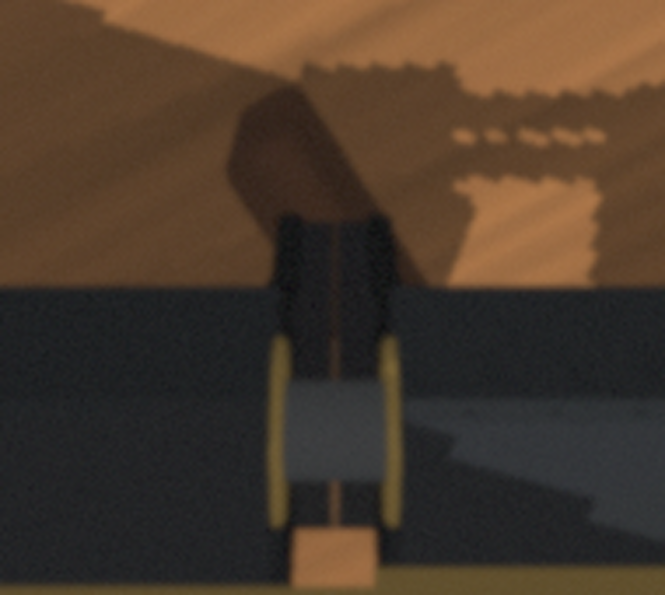

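drive_tool(
  targets=[0, 0, 0, 0, 0, 0, 0, 0, 0, 0, 0, 0, 0, 0, 0, 0, 0, 0, 0, 0, 0, 0, 0, 0, 0, 0, 0, 0, 0, 0, 0, 0, 0, 0, 0, 0, 0, 0, 0, 0, 0, 0, 0, 0, 0, 0, 0, 0],
  grip=0,
)

```text
time: 5.37
position: [0.6554, 0.0242, 0.3226]
tool_rot: [0.588, 0.809, -0.0, -0.0]
ft_force: [-0.1, -0.6, 0.3]
grip_width: 0.0416
```

```bash
python3 - <<'E'
from h import *
snap('wrist','w4');o=robot.get_obs();print(o['grip_width'],o['ft_force'],o['moment'])
C=cloud('wrist','w4');m=(C[...,2]>.335)&(C[...,2]<.355)&(np.hypot(C[...,0]-.656,C[...,1]-.024)<.045)
print(m.sum(),cv2.minAreaRect(C[m][:,:2].astype(np.float32)))
rel([.6556,.0242,.313],down(48))
E
```

```text
0.0418639384536299 [-0.6798  0.7272  0.0616] [-0.1063  0.0136  0.0119]
2482 ((0.6521462798118591, 0.02520875632762909), (0.03794233128428459, 0.05795198678970337), 89.01803588867188)
row [-0.01  0.01  0.96] [  0.     0.   -30.02] q [-0.133  0.47   1.189 -0.     1.483 -0.447] t 5.4167
```

View pics/w4.png

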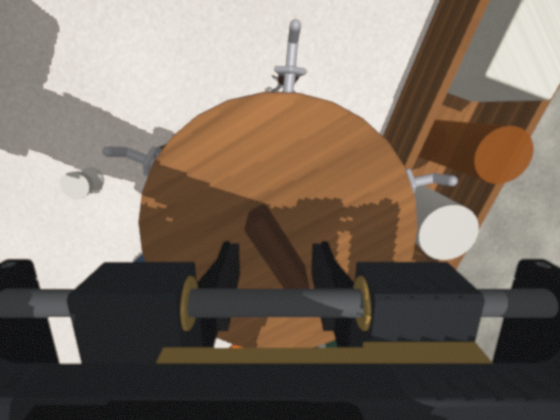

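drive_tool(
  targets=[0, 0, 0, 0, 0, -7, 0, 0, 0, 0, 0, -14, 0, 0, 0, 0, 0, -21, 0, 0, 0, 0, 0, -28, 0, 0, 0.5, 0, 0, -30, 0, 0, 0.8, 0, 0, -30, 0, 0, 0.8, 0, 0, -30],
)

```text
time: 6.0
position: [0.6549, 0.0243, 0.3136]
tool_rot: [0.359, 0.933, -0.0, -0.001]
ft_force: [0.1, -1.2, -0.7]
grip_width: 0.0434
```

drive_tool(
  targets=[0, 0, 0, 0, 0, 0, 0, 0, 0, 0, 0, 0, 0, 0, 0, 0, 0, 0, 0, 0, 0, 0, 0, 0, 0, 0, 0, 0, 0, 0, 0, 0, 0, 0, 0, 0, 0, 0, 0, 0, 0, 0, 0, 0, 0, 0, 0, 0],
  grip=1,
  squeeze=15,
)

```text
time: 6.67
position: [0.6553, 0.024, 0.3147]
tool_rot: [0.359, 0.934, -0.0, 0.0]
ft_force: [-1.0, -1.1, 0.7]
grip_width: 0.0138
```

drive_tool(
  targets=[0, 0, 0, 0, 0, 0, 0, 0, 0, 0, 0, 0, 0, 0, 0, 0, 0, 2, 0, 0, 0, 0, 0, 5, 0, 0, 0, 0, 0, 9, 0, 0, 0, 0, 0, 13, 0, 0, 0, 0, 0, 17, 0, 0, 0, 0, 0, 20, 0, 0, 0, 0, 0, 20],
  squeeze=30,
)

```text
time: 7.42
position: [0.6562, 0.0247, 0.3147]
tool_rot: [0.516, 0.857, 0.001, 0.001]
ft_force: [1.7, 0.2, 0.5]
grip_width: 0.0133
```

```bash
python3 - <<'E'
from h import *
snap('wrist','w5');o=robot.get_obs();print(o['grip_width'],o['ft_force'],o['moment'])
rel([.6554,.0242,.315],down(-90))
E
```

```text
0.01368213091675016 [2.5238 1.3671 0.3588] [ 0.1235 -0.3031 -0.1028]
row [-0.01 -0.1  -0.03] [  0.08  -0.13 118.02] q [-0.133  0.475  1.201  0.001  1.464 -0.622] t 7.4667
```

View pics/w5.png

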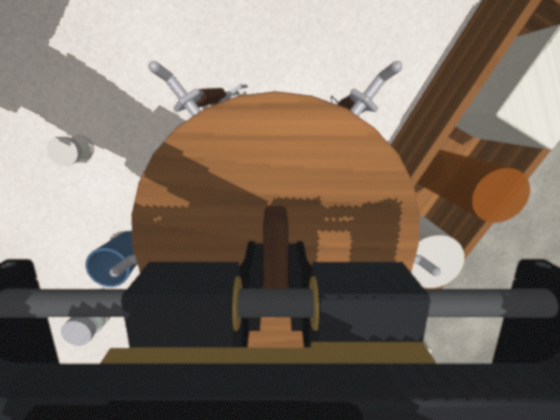

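The bar is truly gripped now (width 13.7 mm) and stays in line with the tool. Continuing the turn.

drive_tool(
  targets=[0, 0, 0, 0, 0, 3, 0, 0, 0, 0, 0, 7, 0, 0, 0, 0, 0, 12, 0, 0, 0, 0, 0, 17, 0, 0, 0, 0, 0, 22, 0, 0, 0, 0, 0, 27, 0, 0, 0, 0, 0, 32, 0, 0, 0, 0, 0, 37, 0, 0, 0, 0, 0, 42, 0, 0, 0, 0, 0, 47, 0, 0, 0, 0, 0, 52, 0, 0, 0, 0, 0, 57],
)

```text
time: 8.47
position: [0.6592, 0.0247, 0.3147]
tool_rot: [0.862, 0.506, 0.004, 0.002]
ft_force: [9.1, 2.0, -2.8]
grip_width: 0.0133
```

drive_tool(
  targets=[0, 0, 0, 0, 0, 5, 0, 0, 0, 0, 0, 10, 0, 0, 0, 0, 0, 15, 0, 0, 0, 0, 0, 20, 0, 0, 0, 0, 0, 25, 0, 0, 0, 0, 0, 30, 0, 0, 0, 0, 0, 35, 0, 0, 0, 0, 0, 40, 0, 0, 0, 0, 0, 45, 0, 0, 0, 0, 0, 50, 0, 0, 0, 0, 0, 54, 0, 0, 0, 0, 0, 57],
)

```text
time: 9.47
position: [0.6608, 0.0222, 0.3148]
tool_rot: [0.999, 0.034, 0.006, 0.002]
ft_force: [12.2, -3.6, -3.8]
grip_width: 0.0136
```

```bash
python3 - <<'E'
from h import *
o=robot.get_obs();print(o['grip_width'],o['ft_force'],o['moment'])
rel([.6554,.0242,.315],down(-90))
E
```

```text
0.01363710659990767 [12.1559 -3.6476 -3.7647] [-0.6265 -1.6541  0.1031]
row [-0.53 -0.24 -0.03] [ 0.22 -0.69  3.84] q [-0.134  0.477  1.197 -0.002  1.455  1.37 ] t 9.4667
```

drive_tool(
  targets=[0, 0, 0, 0, 0, 2, 0, 0, 0, 0, 0, 4, 0, 0, 0, 0, 0, 4, 0, 0, 0, 0, 0, 4, 0, 0, 0, 0, 0, 4],
)

```text
time: 9.88
position: [0.6609, 0.022, 0.3148]
tool_rot: [1.0, -0.0, 0.006, 0.002]
ft_force: [11.6, -3.7, -5.4]
grip_width: 0.0134
```

drive_tool(
  targets=[0, 0, 0, 0, 0, 0, 0, 0, 0, 0, 0, 0, 0, 0, 0, 0, 0, 0, 0, 0, 0, 0, 0, 0, 0, 0, 0, 0, 0, 0, 0, 0, 0, 0, 0, 0],
  grip=-0.3,
)

```text
time: 10.38
position: [0.6551, 0.0245, 0.3146]
tool_rot: [1.0, 0.0, -0.0, -0.0]
ft_force: [-0.5, -0.1, 0.3]
grip_width: 0.0455
```

drive_tool(
  targets=[0, 0, -2, 0, 0, 0, 0, 0, -5, 0, 0, 0, 0, 0, -9, 0, 0, 0, 0, 0, -13, 0, 0, 0, 0, 0, -13, 0, 0, 0, 0, 0, -13, 0, 0, 0],
  grip=-1,
)

```text
time: 10.88
position: [0.6565, 0.0243, 0.4486]
tool_rot: [1.0, -0.0, 0.004, 0.001]
ft_force: [0.2, 1.1, -0.8]
grip_width: 0.0833
```

```bash
python3 - <<'E'
from h import *
snap('wrist','w6');snap('side','s6');o=robot.get_obs();print(o['grip_width'],o['ft_force'],o['q'],o['position'])
C=cloud('wrist','w6');m=(C[...,2]>.335)&(C[...,2]<.355)&(np.hypot(C[...,0]-.656,C[...,1]-.024)<.045)
print(m.sum(),cv2.minAreaRect(C[m][:,:2].astype(np.float32)))
E
```

```text
0.08573760368680845 [-0.4554  0.4742 -0.0343] [-0.133   0.4209  0.9628 -0.      1.7594  1.438 ] [0.6548 0.0244 0.4438]
794 ((0.6577250361442566, 0.020819449797272682), (0.013375912792980671, 0.05553382635116577), 89.83564758300781)
```

View pics/w6.png

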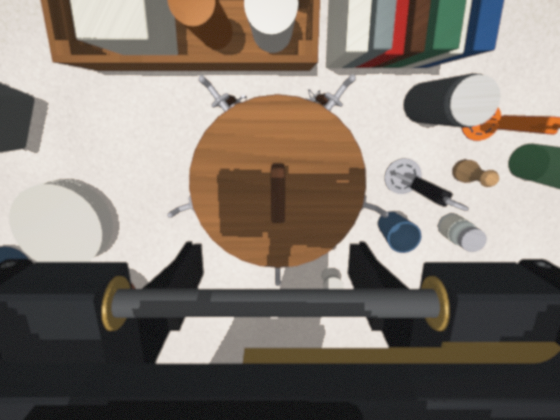

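View pics/s6.png

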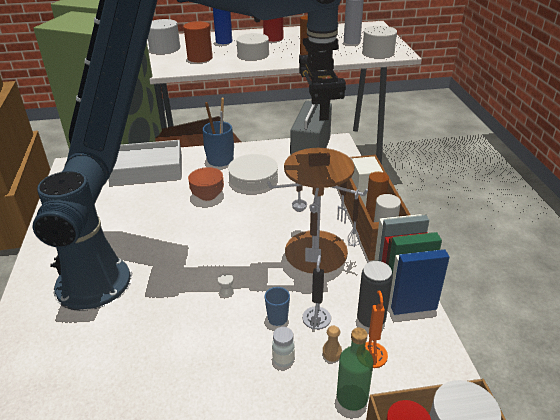

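```bash
cat >> h.py <<'E'
def lean(yaw,deg=45):
    """tool y = -masher y, tool z leans deg from vertical toward masher +x"""
    a=np.radians(deg); z=np.array([np.sin(a),0,-np.cos(a)]); y=np.array([0,-1.,0]); M=np.c_[np.cross(y,z),y,z]
    return Rn.from_euler('z',yaw).as_matrix()@M
E
python3 - <<'E'
from h import *
print(onplane('top',None,[[347.5,182]],.006))
C=cloud('side','s6'); 
R=lean(-.2); h=np.array([.590,-.224,.095])
s,r=rel([.43,-.08,.42],R)
p=h+.0187*R[:,2]-.17*R[:,2]; print(p)
E
```

```text
[[ 0.6027 -0.2344  0.006 ]]
row [-22.48  10.44   2.41] [-4.5  44.94 10.85] q [-0.133  0.421  0.963 -0.     1.759  1.438] t 10.9833
[ 0.4851 -0.2027  0.202 ]
```

drive_tool(
  targets=[-22.5, 10.5, 2.5, -4.5, 45, 11, -22.5, 10.5, 2.5, -4.5, 45, 11, -22.5, 10.5, 2.5, -4.5, 45, 11, -22.5, 10.5, 2.5, -4.5, 45, 11, -22.5, 10.5, 2.5, -4.5, 45, 11, -22.5, 10.5, 2.5, -4.5, 45, 11, -22.5, 10.5, 2.5, -4.5, 45, 11, -22.5, 10.5, 2.5, -4.5, 45, 11, -22.5, 10.5, 2.5, -4.5, 45, 11, -22.5, 10.5, 2.5, -4.5, 45, 11],
  grip=-1,
)

```text
time: 11.82
position: [0.4297, -0.081, 0.4187]
tool_rot: [0.919, -0.095, 0.381, 0.038]
ft_force: [0.2, -0.0, -0.4]
grip_width: 0.0869
```

```bash
python3 - <<'E'
from h import *
snap('top','t7')
o=robot.get_obs();print(o['position'],Rn.from_quat(o['tool_rot']).as_matrix())
h=np.array([.603,-.234,.095]);R=lean(-.2)
rel(h+.0187*R[:,2]-.17*R[:,2],R)
im=cv2.imread('pics/t7.png')
cv2.imwrite('pics/t7c.png',cv2.resize(im[75:225,200:400],None,fx=3.5,fy=3.5,interpolation=cv2.INTER_CUBIC))
E
```

```text
[ 0.4308 -0.0812  0.4198] [[ 0.6909 -0.2016  0.6943]
 [-0.143  -0.9795 -0.1421]
 [ 0.7087 -0.0011 -0.7055]]
row [-8.9  11.56 21.91] [ 0.07 -0.13 -0.17] q [-0.737 -0.335  2.075  0.548  0.767  0.762] t 11.8667
```

View pics/t7c.png

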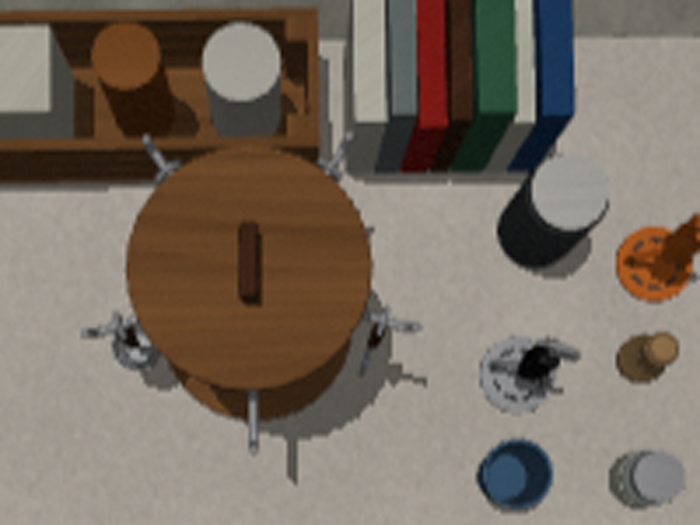

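Seen: the empty rod points straight forward (252,420 in the crop), all others carry utensils. Moving to the look/pregrasp pose.

drive_tool(
  targets=[-8.9, 11.6, 21.9, 0, 0, 0, -8.9, 11.6, 21.9, 0, 0, 0, -8.9, 11.6, 21.9, 0, 0, 0, -8.9, 11.6, 21.9, 0, 0, 0, -8.9, 11.6, 21.9, 0, 0, 0, -8.9, 11.6, 21.9, 0, 0, 0, -8.9, 11.6, 21.9, 0, 0, 0, -8.9, 11.6, 21.9, 0, 0, 0, -8.9, 11.6, 21.9, 0, 0, 0],
)

```text
time: 12.62
position: [0.5003, -0.2145, 0.1988]
tool_rot: [0.919, -0.093, 0.381, 0.038]
ft_force: [0.7, 0.1, -0.1]
grip_width: 0.0871
```

```bash
python3 - <<'E'
from h import *
snap('wrist','w8');o=robot.get_obs();print(o['position'],o['q'])
E
```

```text
[ 0.4999 -0.2156  0.1969] [-0.9081  0.3551  2.2617  1.8026  0.4908 -0.8037]
```

View pics/w8.png

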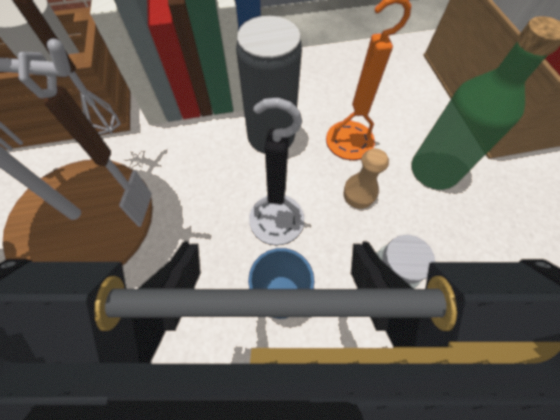

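```bash
cat > yaw.py <<'E'
from h import *
import sys
fn=sys.argv[1]
C=cloud('wrist',fn)
near=np.hypot(C[...,0]-.603,C[...,1]+.234)<.06
m=near&(C[...,2]>.182)&(C[...,2]<.23)
P=C[m];print('hook n',len(P),'z',P[:,2].min(),P[:,2].max(),'mean',P.mean(0))
c=np.median(P[:,:2],0);u,s,vt=np.linalg.svd(P[:,:2]-P[:,:2].mean(0),full_matrices=False);d=vt[0]*np.sign(vt[0,1]);print('y dir',d,'yaw',np.arctan2(-d[0],d[1]),s/np.sqrt(len(P)))
q=(P[:,:2]-P[:,:2].mean(0))@d;print('extent',q.min(),q.max())
m=near&(C[...,2]>.07)&(C[...,2]<.165);P=C[m];print('handle',len(P),np.median(P,0))
for lo in(.07,.1,.13):
    Q=P[(P[:,2]>lo)&(P[:,2]<lo+.03)]
    if len(Q): q=Q[:,:2]@d; print(lo,'along y range',q.min(),q.max(),np.median(Q,0))
m=near&(C[...,2]<.012)&(C[...,2]>.004);P=C[m];
if len(P)>50: print('head',cv2.minEnclosingCircle(P[:,:2].astype(np.float32)),len(P))
E
python3 yaw.py w8; python3 - <<'E'
from h import *
im=cv2.imread('pics/w8.png');cv2.imwrite('pics/w8c.png',cv2.resize(im[80:260,220:340],None,fx=4,fy=4,interpolation=cv2.INTER_CUBIC)[:600+120])
E
```

```text
hook n 678 z 0.18202738473151792 0.2169139890870078 mean [ 0.6015 -0.2416  0.2049]
y dir [0.3532 0.9355] yaw -0.36102646283508427 [0.0108 0.0014]
extent -0.015955332469259023 0.022927993826417088
handle 1054 [ 0.5932 -0.235   0.1266]
0.07 along y range -0.0191547530131427 0.0006300251234708351 [ 0.5934 -0.235   0.0854]
0.1 along y range -0.019120295284601522 0.0008154623561701593 [ 0.5932 -0.235   0.1158]
0.13 along y range -0.01904024800507364 0.0008843342166605044 [ 0.5932 -0.2348  0.1456]
head ((0.6051325798034668, -0.23829838633537292), 0.03818267583847046) 1809
```

View pics/w8c.png

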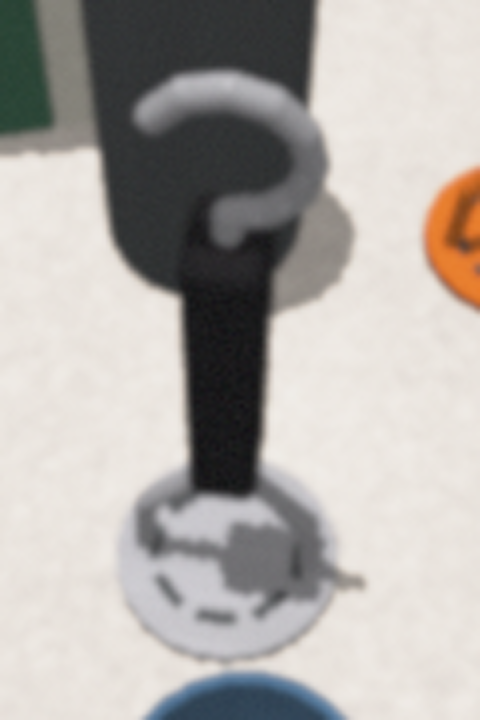

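```bash
python3 - <<'E'
from h import *
h=np.array([.6053,-.2387,.095]);R=lean(-.36)
rel(h+.0187*R[:,2]-.12*R[:,2],R)
E
```

```text
row [ 0.5  -0.98  4.77] [-6.48  0.17  6.29] q [-0.908  0.355  2.262  1.803  0.491 -0.804] t 12.6667
```

drive_tool(
  targets=[0.2, -0.4, 2, -3, 0, 3, 0.5, -1, 4.8, -6.5, 0, 6.3, 0.5, -1, 4.8, -6.5, 0, 6.3, 0.5, -1, 4.8, -6.5, 0, 6.3, 0.5, -1, 4.8, -6.5, 0, 6.3],
)

```text
time: 13.08
position: [0.5394, -0.2083, 0.1706]
tool_rot: [0.909, -0.163, 0.378, 0.068]
ft_force: [0.1, -0.4, 0.1]
grip_width: 0.087
```

```bash
python3 - <<'E'
from h import *
snap('wrist','w9')
h=np.array([.6053,-.2387,.095]);R=lean(-.36)
rel(h+.0187*R[:,2],R)
E
python3 yaw.py w9
```

```text
row [-0.26  0.5  12.39] [-0.18 -0.15  0.19] q [-0.706  0.449  2.232  2.432  0.383 -1.15 ] t 13.1333
hook n 963 z 0.18206834255407978 0.21698681220939953 mean [ 0.6017 -0.2408  0.2051]
y dir [0.3575 0.9339] yaw -0.36559608011122746 [0.0108 0.0015]
extent -0.016828053712378943 0.02246363489260142
handle 1182 [ 0.5931 -0.2335  0.1286]
0.07 along y range -0.01605371463754991 0.003250750838310092 [ 0.5931 -0.2339  0.0858]
0.1 along y range -0.01607158179939356 0.0038228018951700156 [ 0.5931 -0.2335  0.1158]
0.13 along y range -0.015999596847823965 0.0038846017582670695 [ 0.5931 -0.2334  0.1464]
head ((0.6052758693695068, -0.23869186639785767), 0.03821346536278725) 2233
```

View pics/w9.png

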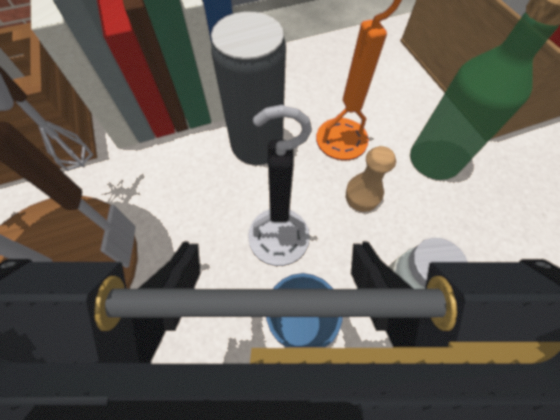

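drive_tool(
  targets=[-0.2, 0.4, 2.5, 0, 0, 0, -0.2, 0.4, 5, 0, 0, 0, -0.2, 0.4, 7.5, 0, 0, 0, -0.2, 0.4, 10, 0, 0, 0, -0.2, 0.4, 11.5, 0, 0, 0, -0.2, 0.4, 12.3, 0, 0, 0, -0.2, 0.4, 12.3, 0, 0, 0, -0.2, 0.4, 12.3, 0, 0, 0, -0.2, 0.4, 12.3, 0, 0, 0],
)

```text
time: 13.88
position: [0.6149, -0.2441, 0.0842]
tool_rot: [0.908, -0.165, 0.378, 0.069]
ft_force: [-0.4, 0.0, 0.3]
grip_width: 0.0868
```

```bash
python3 - <<'E'
from h import *
h=np.array([.6053,-.2385,.095]);R=lean(-.36)
rel(h+.0187*R[:,2],R)
snap('wrist','w10');snap('side','s10');print(robot.get_obs()['ft_force'])
a=cv2.imread('pics/s10.png')[200:360,210:410];cv2.imwrite('pics/s10c.png',cv2.resize(a,None,fx=3.5,fy=3.5,interpolation=cv2.INTER_CUBIC))
E
```

```text
row [-0.01 -0.19  0.33] [ 0.04 -0.16  0.02] q [-0.649  0.705  2.071  2.658  0.447 -1.335] t 13.8833
[-0.3822  0.1176 -0.0347]
```

View pics/w10.png

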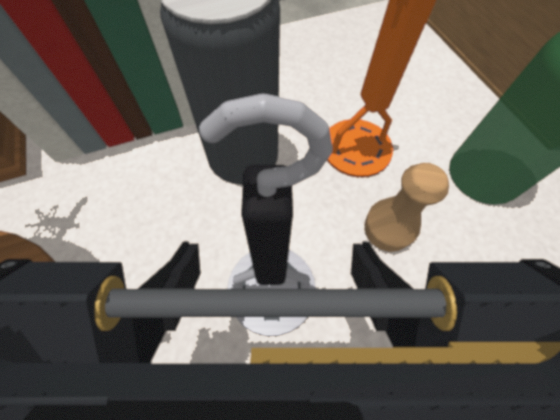

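View pics/s10c.png

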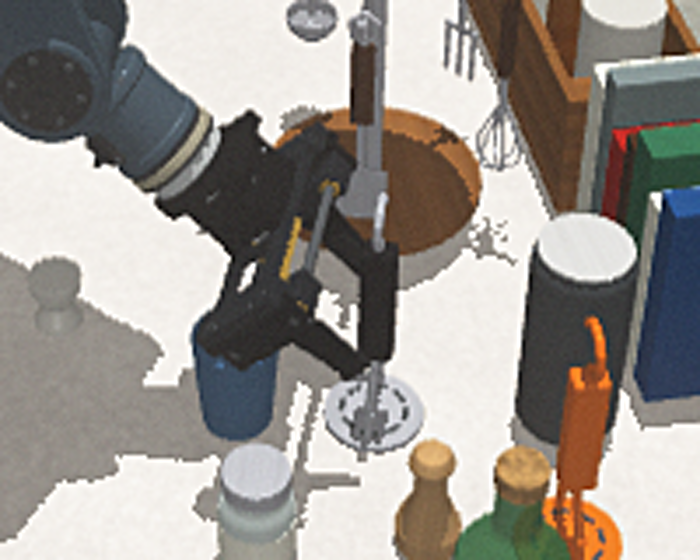

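drive_tool(
  targets=[0, -0.2, 0.5, 0, 0, 0, 0, -0.2, 0.5, 0, 0, 0, 0, -0.2, 0.5, 0, 0, 0, 0, -0.2, 0.5, 0, 0, 0],
)

```text
time: 14.32
position: [0.6194, -0.2438, 0.08]
tool_rot: [0.908, -0.165, 0.378, 0.069]
ft_force: [-0.5, -0.7, 0.2]
grip_width: 0.087
```

drive_tool(
  targets=[0, 0, 0, 0, 0, 0, 0, 0, 0, 0, 0, 0, 0, 0, 0, 0, 0, 0, 0, 0, 0, 0, 0, 0, 0, 0, 0, 0, 0, 0, 0, 0, 0, 0, 0, 0, 0, 0, 0, 0, 0, 0, 0, 0, 0, 0, 0, 0, 0, 0, 0, 0, 0, 0, 0, 0, 0, 0, 0, 0, 0, 0, 0, 0, 0, 0, 0, 0, 0, 0, 0, 0],
  grip=1,
  squeeze=25,
)

```text
time: 15.32
position: [0.6192, -0.2437, 0.0797]
tool_rot: [0.909, -0.165, 0.377, 0.069]
ft_force: [-0.7, -0.1, 1.5]
grip_width: 0.0198
```

drive_tool(
  targets=[0, 0, 0, 0, 0, 0, 0, 0, 0, 0, 0, 0, 0, 0, 0, 0, 0, 0, 0, 0, 0, 0, 0, 0],
  squeeze=40,
)

```text
time: 15.65
position: [0.6192, -0.2438, 0.0798]
tool_rot: [0.909, -0.165, 0.377, 0.069]
ft_force: [-0.2, 0.2, -0.6]
grip_width: 0.0198
```

```bash
python3 - <<'E'
from h import *
snap('wrist','w11');o=robot.get_obs();print(o['grip_width'],o['ft_force'],o['moment'],o['position'],o['q'])
R=Rn.from_quat(o['tool_rot']).as_matrix();print(R)
print('up 6cm in tool:',R.T@[0,0,6],'back+up',R.T@[-3,1,9])
E
python3 yaw.py w11
```

```text
0.019643280759667713 [ 0.0828 -0.72   -0.4675] [0.1743 0.6757 0.0214] [ 0.6192 -0.2438  0.0797] [-0.6415  0.7162  2.0617  2.6714  0.4471 -1.3426]
[[ 0.6605 -0.3528  0.6628]
 [-0.2484 -0.9357 -0.2506]
 [ 0.7086  0.0009 -0.7056]]
up 6cm in tool: [ 4.2516  0.0053 -4.2337] back+up [ 4.1476  0.1306 -8.5895]
hook n 24494 z 0.18200029150788122 0.21728334353244014 mean [ 0.5691 -0.2247  0.191 ]
y dir [-0.3779  0.9258] yaw 0.38751808162763246 [0.0227 0.0197]
extent -0.04282184806444983 0.036612247884310306
handle 5374 [ 0.5908 -0.2344  0.1289]
0.07 along y range -0.45085123388898085 -0.4343595995277243 [ 0.5923 -0.2344  0.0888]
0.1 along y range -0.46771999661910874 -0.40589078865882144 [ 0.5918 -0.2341  0.1212]
0.13 along y range -0.4516516346552473 -0.4045587799401595 [ 0.59   -0.2347  0.1427]
head ((0.5912644863128662, -0.2337188869714737), 0.026854652911424637) 1028
```

View pics/w11.png

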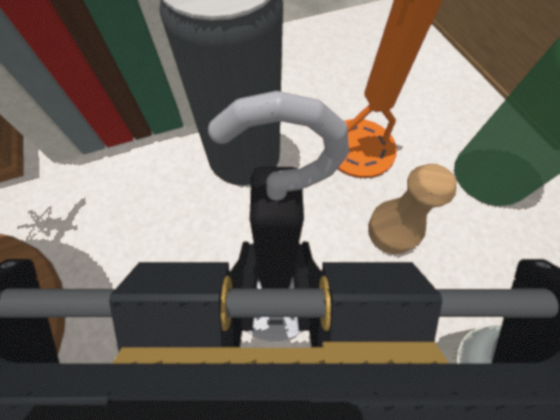

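```bash
cat >> h.py <<'E'
GP=np.array([.6192,-.2438,.0797]); GR=None
def save_grasp():
    o=robot.get_obs(); R=Rn.from_quat(o['tool_rot']).as_matrix(); np.savez('grasp.npz',p=o['position'],R=R)
def m2t(org,yaw):
    g=np.load('grasp.npz'); D=Rn.from_euler('z',yaw+.3606).as_matrix(); return np.array(org)+D@(g['p']-np.array([.6053,-.2385,0])), D@g['R']
def mpose():
    g=np.load('grasp.npz'); o=robot.get_obs(); D=Rn.from_quat(o['tool_rot']).as_matrix()@g['R'].T
    org=o['position']-D@(g['p']-np.array([.6053,-.2385,0])); Rm=D@Rn.from_euler('z',-.3606).as_matrix()
    print('masher est',org,'yaw',np.arctan2(Rm[1,0],Rm[0,0]),'zaxis',Rm[:,2]); return org,Rm
E
python3 - <<'E'
from h import *
save_grasp(); mpose()
rel(*m2t([.6053,-.2385,.115],-.3606))
E
```

```text
masher est [ 0.6053 -0.2385  0.    ] yaw -0.3606000000000001 zaxis [-0. -0.  1.]
row [ 8.15  0.01 -8.11] [0. 0. 0.] q [-0.642  0.716  2.062  2.671  0.447 -1.343] t 15.7
```

drive_tool(
  targets=[0.4, 0, -0.4, 0, 0, 0, 1.4, 0, -1.4, 0, 0, 0, 2.6, 0, -2.6, 0, 0, 0, 3.8, 0, -3.8, 0, 0, 0, 5, 0, -5, 0, 0, 0, 6.2, 0, -6.2, 0, 0, 0, 7.4, 0, -7.4, 0, 0, 0, 8.1, 0, -8.1, 0, 0, 0, 8.1, 0, -8.1, 0, 0, 0],
)

```text
time: 16.45
position: [0.62, -0.244, 0.1978]
tool_rot: [0.908, -0.164, 0.38, 0.07]
ft_force: [0.1, 0.7, -1.2]
grip_width: 0.0195
```

```bash
python3 - <<'E'
from h import *
mpose(); snap('wrist','w12'); o=robot.get_obs();print(o['grip_width'],o['ft_force'],o['moment'])
rel(*m2t([.48,-.20,.115],-.2))
rel(*m2t([.46,-.03,.09],0))
E
```

```text
masher est [ 0.6065 -0.2391  0.118 ] yaw -0.35959270698450213 zaxis [-0.0046  0.0037  1.    ]
0.019710635901441582 [-0.1223  0.7504 -2.4884] [ 0.1539  0.7343 -0.0095]
row [-9.33  0.57 -9.22] [ 6.57 -0.17 -6.4 ] q [-0.641  0.455  2.001  1.976  0.215 -0.616] t 16.5
row [-16.66 -14.93 -13.13] [ 14.7   -0.15 -14.47] q [-0.641  0.455  2.001  1.976  0.215 -0.616] t 16.5
```

View pics/w12.png

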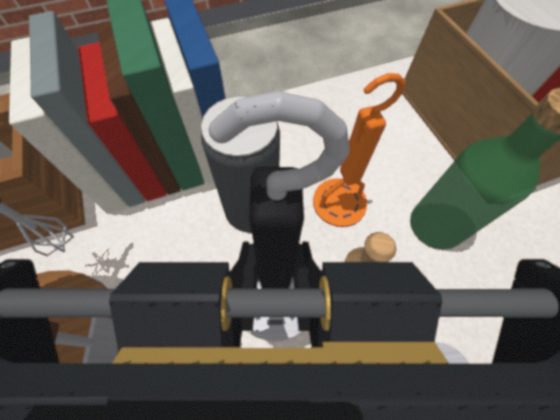

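drive_tool(
  targets=[-2.3, 0.1, -2.3, 1.6, 0, -1.6, -4.6, 0.3, -4.6, 3.3, 0, -3.2, -7, 0.4, -6.9, 5, 0, -4.8, -9.3, 0.6, -9.2, 6.6, 0, -6.4, -9.3, 0.6, -9.2, 6.6, 0, -6.4, -9.3, 0.6, -9.2, 6.6, 0, -6.4, -9.3, 0.6, -9.2, 6.6, 0, -6.4, -9.3, 0.6, -9.2, 6.6, 0, -6.4],
)

```text
time: 17.17
position: [0.4957, -0.2039, 0.1936]
tool_rot: [0.919, -0.092, 0.383, 0.038]
ft_force: [0.7, -0.1, -1.3]
grip_width: 0.0194
```

```bash
python3 - <<'E'
from h import *
mpose(); o=robot.get_obs();print(o['grip_width'],o['ft_force'],o['q'])
rel(*m2t([.46,-.03,.095],0))
rel(*m2t([.46,-.03,.065],0))
E
```

```text
masher est [ 0.4813 -0.2008  0.1138] yaw -0.1999793559684115 zaxis [-0.0019 -0.0008  1.    ]
0.01938582661622453 [ 0.7115 -0.0986 -1.2591] [-0.898   0.3617  2.2939  1.8916  0.5017 -0.8959]
row [ -5.21 -16.63  -2.57] [ 8.08 -0.09 -8.13] q [-0.898  0.362  2.294  1.892  0.502 -0.896] t 17.1667
row [ -7.34 -16.63  -0.46] [ 8.08 -0.09 -8.13] q [-0.898  0.362  2.294  1.892  0.502 -0.896] t 17.1667
```

```bash
python3 - <<'E'
from h import *
rel(*m2t([.48,-.03,.09],0))
E
```

```text
row [ -4.18 -17.02  -0.83] [ 8.08 -0.09 -8.13] q [-0.898  0.362  2.294  1.892  0.502 -0.896] t 17.1667
```

drive_tool(
  targets=[-0.7, -2.8, -0.1, 1.3, 0, -1.3, -1.4, -5.6, -0.3, 2.7, 0, -2.7, -2.1, -8.5, -0.4, 4, 0, -4, -2.8, -11.4, -0.5, 5.4, 0, -5.4, -3.5, -14.2, -0.7, 6.7, 0, -6.7, -4.2, -17, -0.8, 8, 0, -8.1, -4.2, -17, -0.8, 8, 0, -8.1, -4.2, -17, -0.8, 8, 0, -8.1, -4.2, -17, -0.8, 8, 0, -8.1, -4.2, -17, -0.8, 8, 0, -8.1],
)

```text
time: 18.0
position: [0.4954, -0.0305, 0.17]
tool_rot: [0.923, -0.001, 0.384, 0.001]
ft_force: [0.0, -0.5, -2.0]
grip_width: 0.0192
```

```bash
python3 - <<'E'
from h import *
mpose(); o=robot.get_obs();print(o['grip_width'],o['ft_force'],o['q'])
rel(*m2t([.541,-.016,.0645],0))
snap('wrist','w13');snap('side','s13');snap('top','t13')
a=cv2.imread('pics/s13.png')[130:300,190:390];cv2.imwrite('pics/s13c.png',cv2.resize(a,None,fx=3.5,fy=3.5,interpolation=cv2.INTER_CUBIC))
E
```

```text
masher est [ 0.4806 -0.0304  0.0902] yaw -0.002217306274071305 zaxis [-0.0011  0.0004  1.    ]
0.01924054791951621 [ 0.0069 -0.5051 -1.986 ] [-0.5456  0.4285  2.4402  2.3946  0.5688 -1.3116]
row [ 2.44 -1.46  6.11] [ 0.11 -0.06 -0.07] q [-0.546  0.429  2.44   2.395  0.569 -1.312] t 18.0
```

View pics/w13.png

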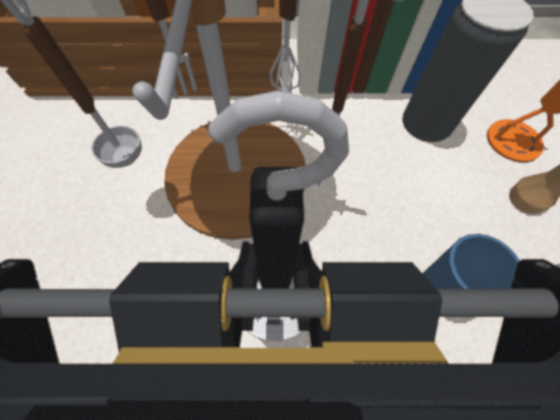

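View pics/s13c.png

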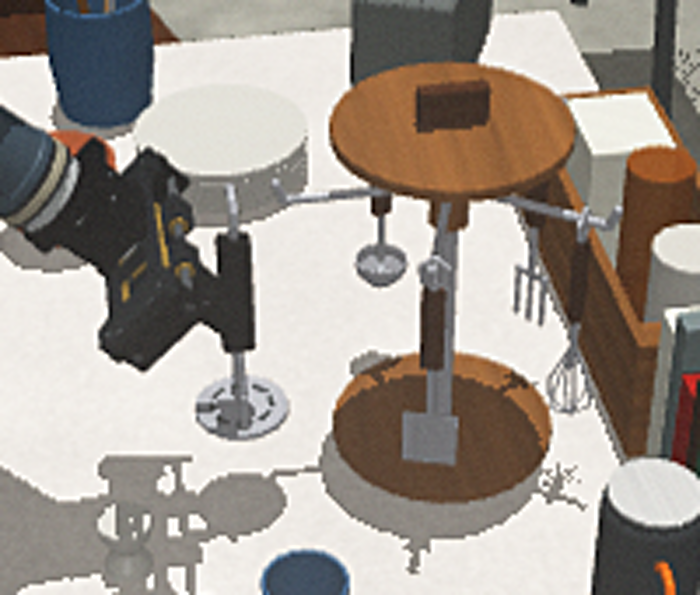

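```bash
python3 - <<'E'
from h import *
C=cloud('wrist','w13')
m=(C[...,2]>.235)&(C[...,2]<.285)&(abs(C[...,1]-.024)<.02)&(C[...,0]>.5)&(C[...,0]<.62)
P=C[m];print(len(P),P.min(0),P.max(0))
for a in np.arange(.51,.6,.01):
    Q=P[(P[:,0]>=a)&(P[:,0]<a+.01)]
    if len(Q)>5: print(round(a,3),len(Q),'y',Q[:,1].min(),Q[:,1].max(),'ztop',np.percentile(Q[:,2],97))
m=(C[...,2]>.27)&(C[...,2]<.32)&(np.hypot(C[...,0]-.48,C[...,1]+.03)<.04)&(C[...,0]>.47)
P=C[m];P=P[abs(P[:,0]-np.median(P[:,0]))<.01];print('hook',len(P),P.min(0),P.max(0),np.median(P,0))
E
```

```text
2512 [0.514  0.0161 0.2523] [0.6102 0.0246 0.2758]
0.51 592 y 0.01631502274923865 0.024581784982887635 ztop 0.27496343659900757
0.52 259 y 0.016111558242853284 0.023500185450229687 ztop 0.27420618305523453
0.53 274 y 0.016490363992043816 0.024258696539785518 ztop 0.25965547336671657
0.54 276 y 0.016511272945254903 0.0240557602819328 ztop 0.25981378406322936
0.55 246 y 0.016580316041099212 0.024376101582086626 ztop 0.25961157502998305
0.56 213 y 0.016677102480394904 0.024183105750089015 ztop 0.25964949454077413
0.57 223 y 0.016564618153502235 0.024389841470489712 ztop 0.2596493166879367
0.58 184 y 0.0166991408321523 0.024369110674495507 ztop 0.25960240852320954
0.59 172 y 0.01681820995234793 0.02460738766967451 ztop 0.25958502482694074
hook 5987 [ 0.4747 -0.0522  0.27  ] [ 0.4827 -0.013   0.3075] [ 0.477  -0.0358  0.2998]
```

drive_tool(
  targets=[0.4, -0.2, 1, 0, 0, 0, 0.8, -0.5, 2, 0, 0, 0, 1.2, -0.7, 3, 0, 0, 0, 1.6, -1, 4, 0, 0, 0, 2, -1.2, 5, 0, 0, 0, 2.4, -1.4, 6, 0, 0, 0, 2.4, -1.4, 6.1, 0, 0, 0, 2.4, -1.4, 6.1, 0, 0, 0, 2.4, -1.4, 6.1, 0, 0, 0],
)

```text
time: 18.9
position: [0.5541, -0.0156, 0.1435]
tool_rot: [0.924, -0.001, 0.383, 0.0]
ft_force: [-0.0, -0.2, -1.8]
grip_width: 0.0194
```

```bash
cat > rod.py <<'E'
from h import *
import sys
fn=sys.argv[1]; C=cloud('wrist',fn); org,_=mpose(); o=robot.get_obs();print(o['grip_width'],o['ft_force'],o['q'])
m=(C[...,2]>.235)&(C[...,2]<.27)&(abs(C[...,1]-.0205)<.008)&(C[...,0]>.56)&(C[...,0]<.6)
P=C[m];print('rod',len(P),'y',np.percentile(P[:,1],[2,98]),'ztop',np.percentile(P[:,2],97))
m=(C[...,2]>org[2]+.181)&(C[...,2]<org[2]+.23)&(abs(C[...,0]-org[0])<.012)&(abs(C[...,1]-org[1]+.003)<.03)
P=C[m];print('hook',len(P),P.min(0),P.max(0))
E
python3 - <<'E'
from h import *
snap('wrist','w14')
rel(*m2t([.541,.0195,.0645],0))
E
python3 rod.py w14
```

```text
row [ 0.18 -3.51  0.09] [ 0.05  0.06 -0.09] q [-0.399  0.525  2.314  2.556  0.518 -1.336] t 18.95
masher est [ 0.5389 -0.0155  0.0638] yaw -0.0016952494167776107 zaxis [ 0.0011 -0.0006  1.    ]
0.019827819554048758 [-0.7611 -0.1176 -1.6225] [-0.3988  0.5248  2.3141  2.5561  0.5179 -1.3364]
rod 1796 y [0.017  0.0241] ztop 0.2595939064168295
hook 5789 [ 0.5332 -0.0376  0.2449] [0.5414 0.0018 0.2814]
```

View pics/w14.png

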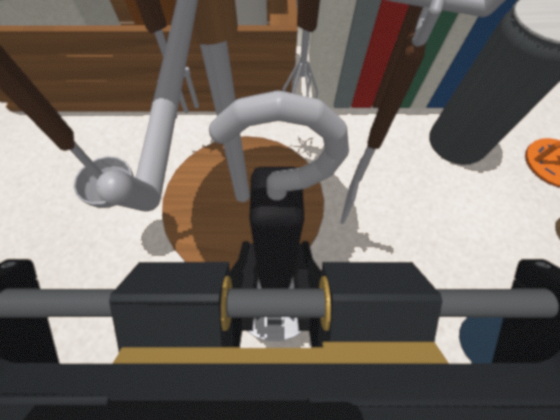

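drive_tool(
  targets=[0.1, -0.6, 0.1, 0, 0, 0, 0.1, -1.2, 0.1, 0, 0, 0, 0.1, -1.8, 0.1, 0, 0, 0, 0.1, -2.4, 0.1, 0, 0, 0, 0.1, -3, 0.1, 0, 0, 0, 0.1, -3.5, 0.1, 0, 0, 0, 0.1, -3.6, 0.1, 0, 0, 0, 0.1, -3.6, 0.1, 0, 0, 0],
)

```text
time: 19.62
position: [0.5557, 0.0207, 0.1438]
tool_rot: [0.924, -0.0, 0.384, 0.0]
ft_force: [-1.2, 1.0, -1.2]
grip_width: 0.0193
```

```bash
python3 - <<'E'
from h import *
snap('wrist','w15'); snap('side','s15')
a=cv2.imread('pics/s15.png')[130:300,190:390];cv2.imwrite('pics/s15c.png',cv2.resize(a,None,fx=3.5,fy=3.5,interpolation=cv2.INTER_CUBIC))
E
python3 rod.py w15
```

```text
masher est [0.5412 0.0203 0.0641] yaw -0.0016223986850412372 zaxis [-0.0001 -0.0003  1.    ]
0.019456693636969405 [-0.6291  0.4874 -2.2977] [-0.2854  0.5251  2.3085  2.7139  0.4977 -1.3932]
rod 1411 y [0.0173 0.0249] ztop 0.2597144340816167
hook 7100 [ 0.5302 -0.0011  0.2451] [0.553  0.038  0.2815]
```

View pics/w15.png

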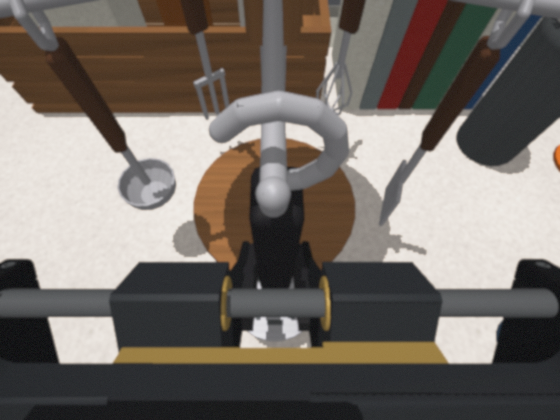

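View pics/s15c.png

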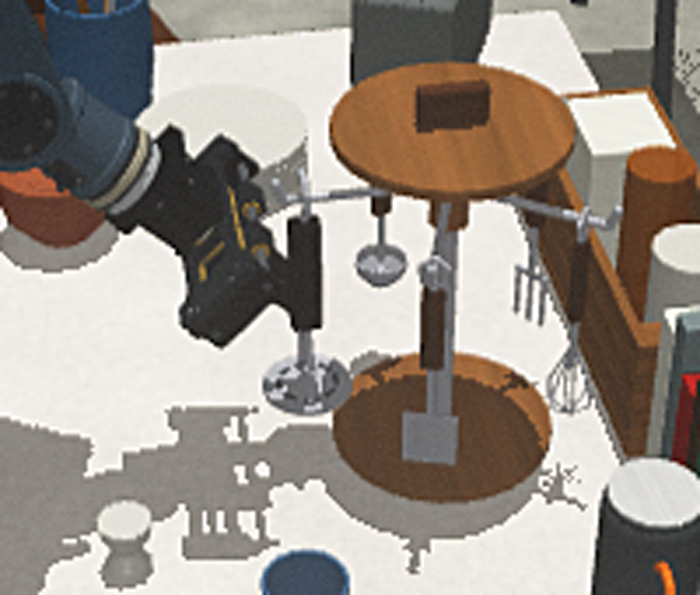

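drive_tool(
  targets=[-0.25, 0, 0.25, 0, 0, 0, -0.5, 0, 0.5, 0, 0, 0, -0.75, 0, 0.75, 0, 0, 0, -0.95, 0, 0.95, 0, 0, 0, -1, 0, 1, 0, 0, 0, -1, 0, 1, 0, 0, 0, -1, 0, 1, 0, 0, 0],
)

```text
time: 20.3
position: [0.5565, 0.0202, 0.1298]
tool_rot: [0.923, -0.001, 0.384, 0.001]
ft_force: [-0.5, -0.5, 2.5]
grip_width: 0.0196
```

```bash
python3 - <<'E'
from h import *
snap('wrist','w16')
E
python3 rod.py w16
```

```text
masher est [0.5416 0.0203 0.0501] yaw -0.0017811643772264857 zaxis [-0.0008 -0.0003  1.    ]
0.019858858371315076 [-0.3113 -0.7217  0.8954] [-0.2851  0.5714  2.3186  2.7535  0.5504 -1.4384]
rod 1662 y [0.0173 0.0249] ztop 0.2596426937627087
hook 6427 [ 0.533  -0.0018  0.2311] [0.5536 0.0375 0.2672]
```

View pics/w16.png

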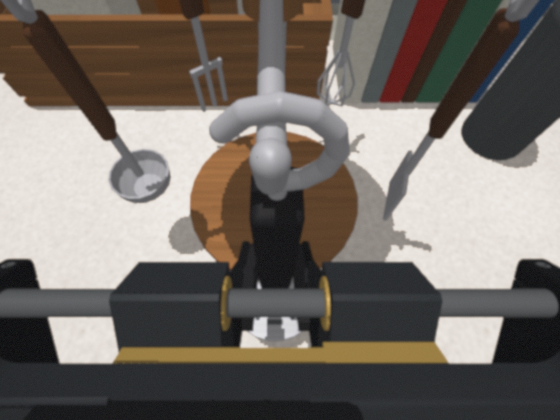

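drive_tool(
  targets=[0, 0, 0, 0, 0, 0, 0, 0, 0, 0, 0, 0, 0, 0, 0, 0, 0, 0, 0, 0, 0, 0, 0, 0, 0, 0, 0, 0, 0, 0, 0, 0, 0, 0, 0, 0, 0, 0, 0, 0, 0, 0, 0, 0, 0, 0, 0, 0],
  grip=-0.5,
)

```text
time: 21.02
position: [0.5561, 0.0204, 0.1296]
tool_rot: [0.923, -0.0, 0.384, 0.001]
ft_force: [0.1, -0.5, -0.0]
grip_width: 0.0624
```

```bash
python3 - <<'E'
from h import *
snap('wrist','w17')
E
python3 rod.py w17
```

```text
masher est [0.5412 0.0205 0.0498] yaw -0.001352969849020027 zaxis [ 0.0001 -0.0003  1.    ]
0.0636179679860586 [ 0.1717 -0.68    0.1478] [-0.285   0.5718  2.3189  2.7533  0.55   -1.4385]
rod 1636 y [0.0173 0.0249] ztop 0.2595873675543798
hook 6412 [ 0.5335 -0.0015  0.2308] [0.5532 0.0377 0.2675]
```

View pics/w17.png

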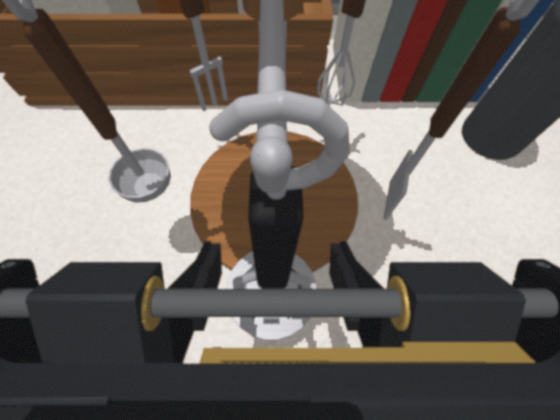

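drive_tool(
  targets=[0, 0, -0.7, 0, 0, 0, 0, 0, -1.6, 0, 0, 0, 0, 0, -2.6, 0, 0, 0, 0, 0, -3.6, 0, 0, 0, 0, 0, -4.6, 0, 0, 0, 0, 0, -5.6, 0, 0, 0, 0, 0, -6.6, 0, 0, 0, 0, 0, -7.5, 0, 0, 0, 0, 0, -8, 0, 0, 0, 0, 0, -8, 0, 0, 0],
)

```text
time: 21.9
position: [0.4982, 0.0206, 0.1872]
tool_rot: [0.923, -0.0, 0.384, 0.001]
ft_force: [0.7, -1.0, 0.9]
grip_width: 0.065
```

```bash
python3 - <<'E'
from h import *
snap('wrist','w18');snap('side','s18');snap('top','t18');o=robot.get_obs();print(o['position'],o['q'],o['ft_force'])
a=cv2.imread('pics/s18.png')[130:300,190:390];cv2.imwrite('pics/s18c.png',cv2.resize(a,None,fx=3.5,fy=3.5,interpolation=cv2.INTER_CUBIC))
E
```

```text
[0.4997 0.0203 0.1863] [-0.3492  0.3628  2.4089  2.5603  0.4544 -1.2882] [-0.4781 -1.1571  0.1848]
```

View pics/s18c.png

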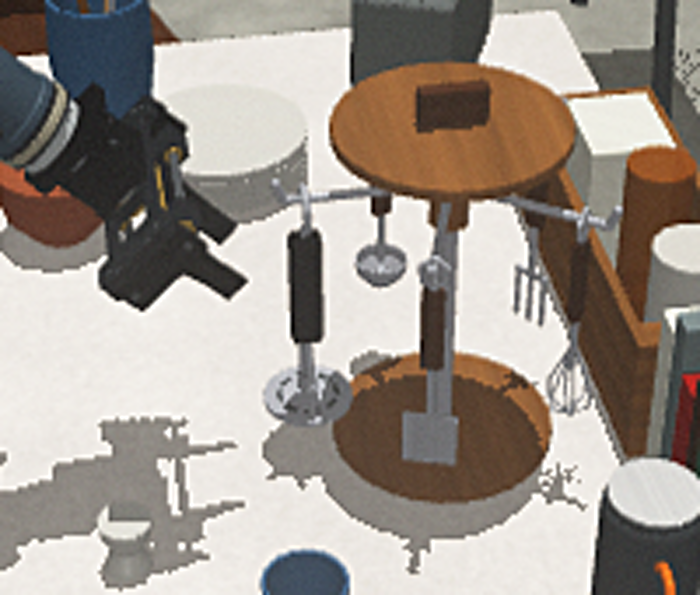

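View pics/w18.png

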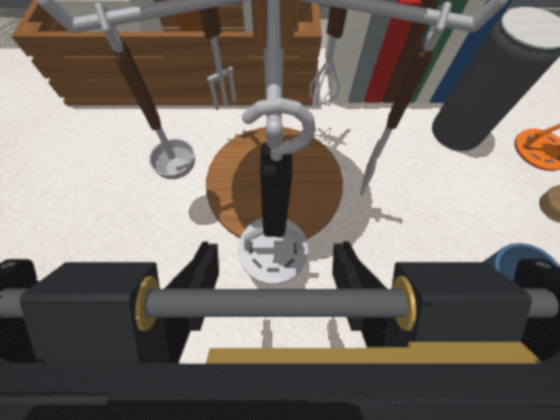

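View pics/t18.png

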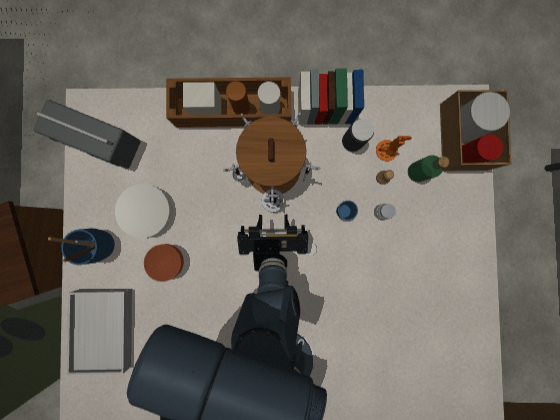

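drive_tool(
  targets=[0, 0, 0, 0, 0, 0, 0, 0, 0, 0, 0, 0, 0, 0, 0, 0, 0, 0, 0, 0, 0, 0, 0, 0, 0, 0, 0, 0, 0, 0, 0, 0, 0, 0, 0, 0, 0, 0, 0, 0, 0, 0, 0, 0, 0, 0, 0, 0, 0, 0, 0, 0, 0, 0, 0, 0, 0, 0, 0, 0, 0, 0, 0, 0, 0, 0, 0, 0, 0, 0, 0, 0],
)

```text
time: 23.05
position: [0.4994, 0.0205, 0.1861]
tool_rot: [0.923, -0.001, 0.384, 0.001]
ft_force: [0.2, 1.3, 0.5]
grip_width: 0.0653
```

drive_tool(
  targets=[0, 0, 0, 0, 0, 0, 0, 0, 0, 0, 0, 0, 0, 0, 0, 0, 0, 0, 0, 0, 0, 0, 0, 0, 0, 0, 0, 0, 0, 0, 0, 0, 0, 0, 0, 0, 0, 0, 0, 0, 0, 0, 0, 0, 0, 0, 0, 0, 0, 0, 0, 0, 0, 0, 0, 0, 0, 0, 0, 0, 0, 0, 0, 0, 0, 0, 0, 0, 0, 0, 0, 0],
)

```text
time: 24.05
position: [0.4995, 0.0205, 0.186]
tool_rot: [0.923, -0.001, 0.384, 0.001]
ft_force: [0.5, 0.5, -0.2]
grip_width: 0.0653
```

```bash
python3 - <<'E'
from h import *
def meas(fn):
    C=cloud('wrist',fn)
    b=np.hypot(C[...,0]-.541,C[...,1]-.02)<.05
    P=C[b&(C[...,2]>.045)&(C[...,2]<.062)];Q=C[b&(C[...,2]>.11)&(C[...,2]<.225)&(C[...,0]<.56)]
    K=C[b&(C[...,2]>.262)&(C[...,2]<.272)&(C[...,0]>.53)&(C[...,0]<.553)]
    (c,r)=cv2.minEnclosingCircle(P[:,:2].astype(np.float32))
    u=C[(C[...,2]>.25)&(C[...,2]<.262)&(abs(C[...,1]-.021)<.01)&(C[...,0]>.56)&(C[...,0]<.61)]
    f=np.polyfit(u[:,0],u[:,1],1)
    print(fn,'head',c,r,'z',np.median(P[:,2]),'handle',np.median(Q,0),'hooktop',K.max(0) if len(K) else None,'rod y(.541)',np.polyval(f,.541),'slope deg',np.degrees(f[0]))
meas('w18')
for k in range(5): snap('wrist','w19_%d'%k); meas('w19_%d'%k)
print(robot.get_obs()['time'])
# wares compare
a=cv2.imread('pics/top0.png').astype(int);b=cv2.imread('pics/t18.png').astype(int)
for n,(x0,y0,x1,y1) in dict(right=(335,115,450,225),plates=(110,180,200,285)).items(): print(n,(abs(a-b)[y0:y1,x0:x1].max(-1)>40).sum())
E
```

```text
w18 head (0.5408936142921448, 0.02192998118698597) 0.037986259907484055 z 0.056789131712379204 handle [0.5283 0.0202 0.2021] hooktop [0.5435 0.0321 0.2674] rod y(.541) 0.020872322174906033 slope deg 0.27946248071057955
w19_0 head (0.5409416556358337, 0.021920613944530487) 0.038059357553720474 z 0.056803327289250305 handle [0.5283 0.0206 0.2023] hooktop [0.5437 0.0313 0.2671] rod y(.541) 0.02064372448227861 slope deg 0.42258917107804167
w19_1 head (0.5407904386520386, 0.02200431004166603) 0.038030948489904404 z 0.056799490206552006 handle [0.5282 0.0206 0.2023] hooktop [0.5429 0.0317 0.2675] rod y(.541) 0.020578955011434155 slope deg 0.4962945179628275
w19_2 head (0.5408175587654114, 0.022245200350880623) 0.038073550909757614 z 0.056777826825777866 handle [0.5283 0.0206 0.2027] hooktop [0.5434 0.0313 0.2676] rod y(.541) 0.020682099227691278 slope deg 0.3973139702799246
w19_3 head (0.5405763387680054, 0.021911824122071266) 0.03800583630800247 z 0.05680037070799321 handle [0.5282 0.0206 0.2021] hooktop [0.5429 0.0314 0.2674] rod y(.541) 0.020718398583691948 slope deg 0.33989528816675946
w19_4 head (0.5408430099487305, 0.021846596151590347) 0.038067858666181564 z 0.056792171047222534 handle [0.5282 0.0206 0.2021] hooktop [0.5436 0.0309 0.2673] rod y(.541) 0.020631422938907303 slope deg 0.45437408057227474
24.3
right 327
plates 0
```

```bash
python3 -c "
from rig import robot
print(robot.hand_in())"
```

```text
the job is handed in; nothing more can be done
None
```

I turned the carousel until the empty rod pointed forward. Then I picked up the masher, slid its hook sideways over the rod, let it down and backed the gripper away. The job was handed in at about 24.3 s of the 72 s allowed; the hand-in gives no verdict.

**Last checks:**
- **Rod:** it points forward to within about 0.5°.
- **Masher:** it hangs upright on the rod at about x 0.541, near 115 mm from the turning axis. The hook sits within about 2 mm of the rod's centre line sideways, and its height matches a seated hook.
- **At rest:** the masher stayed put to within measurement noise (under 0.5 mm) over 5 pictures. Its position also matched the picture taken about 2 s earlier.
- **Robot:** the gripper is about 80 mm clear and touches nothing.
- **Other wares:** the top picture shows the plates and bowls unchanged. The right-hand group differs by 327 pixels. I put that down to the removed masher and its shadow, as the other wares there look unmoved. The egg cup was partly hidden in the last top picture, but the side view shows it standing.

**What went wrong or disagreed:**
- The first pinch on the carousel's bar was too shallow: the fingers shut to 0 mm and the rotor did not turn. Going 8 mm deeper gave a proper grip at 13.6 mm.
- During the turn the tool was pushed about 5 mm to the side, with about 12 N on the wrist.
- The top and wrist cameras disagreed by about 3 mm on the rod's y position. I used the wrist camera for the hook.
- Joint 3 touched its 2.44 rad limit once while carrying the masher: it read 2.4402.

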